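# Set the bay tags on the reed tuning station

## Task

Push the hinged tags on the tuning station over with a fingertip so that only the bays holding a nickel reed block show the ring face: there the tag leans right back over its tray, and at every bay without a reed block (a stray button or reed plate does not count) it leans right forward, towards the robot, showing the bar face. Do not pick up or shift anything on the bench or in the trays, and keep off the chrome button and the hinged reed seat.

Things in the scene. Friction and masses are not known exactly. Their poses are not given: they have to be found in the camera images.
- station: grey metal tuning station screwed to the bench: base plate 170 (x) x 480 (y) x 12 mm, origin on the bench under the middle of its row of four bays, x pointing away from the robot, y along the row. A console box 100 mm wide (y), top 60 mm above the bench, stands at its +y end (centre at y = 240 mm).
- bay0: one of four alike bays standing side by side on the base plate at 84 mm spacing, in any order; same axes as the station. An open dark steel tray 72 x 58 mm with walls reaching 18 mm above its underside; origin at the centre of the tray's underside, 12 mm above the bench; inner floor 4 mm above the origin. Its two grey tag posts stand at x = -50 mm, y = +-27 mm in this frame and reach 64 mm above the origin.
- bay1: one of four alike bays standing side by side on the base plate at 84 mm spacing, in any order; same axes as the station. An open dark steel tray 72 x 58 mm with walls reaching 18 mm above its underside; origin at the centre of the tray's underside, 12 mm above the bench; inner floor 4 mm above the origin. Its two grey tag posts stand at x = -50 mm, y = +-27 mm in this frame and reach 64 mm above the origin.
- bay2: one of four alike bays standing side by side on the base plate at 84 mm spacing, in any order; same axes as the station. An open dark steel tray 72 x 58 mm with walls reaching 18 mm above its underside; origin at the centre of the tray's underside, 12 mm above the bench; inner floor 4 mm above the origin. Its two grey tag posts stand at x = -50 mm, y = +-27 mm in this frame and reach 64 mm above the origin.
- bay3: one of four alike bays standing side by side on the base plate at 84 mm spacing, in any order; same axes as the station. An open dark steel tray 72 x 58 mm with walls reaching 18 mm above its underside; origin at the centre of the tray's underside, 12 mm above the bench; inner floor 4 mm above the origin. Its two grey tag posts stand at x = -50 mm, y = +-27 mm in this frame and reach 64 mm above the origin.
- hinge0 (a point): middle of the hinge line of bay0's tag, on the robot's side of the tray: at (-50, 0, 60) mm in bay0's frame, 72 mm above the bench. The hinge line runs along the bay's y.
- tag0 (a joint): angle of bay0's tag: plate 46 wide, 4 thick, free edge 51 mm from hinge, 40 g. 0 = leaning 45 deg forward (bay -x, robot's side), bar face up; 0.785 upright; 1.571 = leaning 45 deg back over the tray, ring face up. At rest the free edge is 36 mm sideways from and 36 mm above the hinge. No spring: once past upright it falls by itself to that stop.
- hinge1 (a point): middle of the hinge line of bay1's tag, on the robot's side of the tray: at (-50, 0, 60) mm in bay1's frame, 72 mm above the bench. The hinge line runs along the bay's y.
- tag1 (a joint): angle of bay1's tag: plate 46 wide, 4 thick, free edge 51 mm from hinge, 40 g. 0 = leaning 45 deg forward (bay -x, robot's side), bar face up; 0.785 upright; 1.571 = leaning 45 deg back over the tray, ring face up. At rest the free edge is 36 mm sideways from and 36 mm above the hinge. No spring: once past upright it falls by itself to that stop.
- hinge2 (a point): middle of the hinge line of bay2's tag, on the robot's side of the tray: at (-50, 0, 60) mm in bay2's frame, 72 mm above the bench. The hinge line runs along the bay's y.
- tag2 (a joint): angle of bay2's tag: plate 46 wide, 4 thick, free edge 51 mm from hinge, 40 g. 0 = leaning 45 deg forward (bay -x, robot's side), bar face up; 0.785 upright; 1.571 = leaning 45 deg back over the tray, ring face up. At rest the free edge is 36 mm sideways from and 36 mm above the hinge. No spring: once past upright it falls by itself to that stop.
- hinge3 (a point): middle of the hinge line of bay3's tag, on the robot's side of the tray: at (-50, 0, 60) mm in bay3's frame, 72 mm above the bench. The hinge line runs along the bay's y.
- tag3 (a joint): angle of bay3's tag: plate 46 wide, 4 thick, free edge 51 mm from hinge, 40 g. 0 = leaning 45 deg forward (bay -x, robot's side), bar face up; 0.785 upright; 1.571 = leaning 45 deg back over the tray, ring face up. At rest the free edge is 36 mm sideways from and 36 mm above the hinge. No spring: once past upright it falls by itself to that stop.
- block_a: nickel-plated reed block 52 x 38 x 26 mm with five dark slots on top, loose in one of the bays; origin at the centre of its underside. A bay with one of the two reed blocks in it is full (origins less than 20 mm apart horizontally).
- block_b: nickel-plated reed block 52 x 38 x 26 mm with five dark slots on top, loose in one of the bays; origin at the centre of its underside. A bay with one of the two reed blocks in it is full (origins less than 20 mm apart horizontally).
- celluloid_button: stray tortoiseshell-brown celluloid button, 22 mm across, 10 mm high, lying in one of the bays that has no reed block; origin at the centre of its underside
- reed_plate: stray flat brass reed plate 44 x 18 x 4 mm, lying in one of the bays that has no reed block; origin at the centre of its underside
- chrome_button (a joint): chrome push button, 22 mm across, on the console; travel in m, 0 = not pressed. To be left alone.
- reed_seat (a joint): hinged reed seat, a flat plate 55 x 60 mm on the console; angle, 0 = lying flat. To be left alone.
- end_plate: rosewood hexagonal end plate, 150 mm across flats, 7 mm thick, flat on the bench; bystander, leave where it is
- hammer: jeweller's hammer, 200 mm long, brass head 16 mm high, flat on the bench; bystander, leave where it is
- screwdriver: screwdriver, 160 mm long, flat on the bench; bystander, leave where it is
- screw_jar: jar of screws, 52 mm across, 60 mm high; bystander, leave where it is
- brass_collar: brass collar, 40 mm across, 15 mm high; bystander, leave where it is
There are look-alikes about, which are no part of the job. Leave any blue, red or yellow look-alike of the block_b alone.

How it is judged:
By the outcome, as a careful person would: the job done as asked, in the order asked, and still so for the second after the job is handed in, with the robot touching nothing.
It also fails if it takes over 58 s, if anything falls off the work surface, if the arm or the gripper's body presses on something with over 40 N, if the wrist force passes 120 N, or if a joint passes its speed limit or range.

## Robot

A 6-joint arm with a two-finger parallel gripper is mounted at the origin on the work surface. World frame = base frame: x ahead of the robot, y to its left, z up, the work surface at z = 0. Lengths are in m, angles in degrees, forces in N, time in s.
With the tool pointing down it reaches from about 0.25 to 0.85 m from the base axis. Payload 12.5 kg.
Tool frame: the origin (TCP) lies at the very end of the fingers, on their centre line; the grasp point (between the pads) lies 19 mm behind it (bot.pinch_z is the distance from the TCP to the grasp point, in m); z points along the fingers, y is the line along which they close (so a half turn about z gives the same grasp; the last joint's range is limited). The gripper opens to 93 mm and grips with 3 to 60 N. Pads are 15 mm wide; open, the fingers measure 128 mm over their backs; the gripper's body (75 mm by 188 mm) begins 65 mm behind the grasp point.
Start: joints at [-69.305, 20.094, 94.641, -0, 65.266, -4.847], TCP at [0.237, -0.496, 0.219] pointing down, gripper open.
Joint ranges: [-157.81, 157.81], [-45, 120.19], [0.68, 151.7], [-89.99, 269.99], [4.06, 180], [-164.3, 164.3]. Speed limits (degrees/s): [127.2, 127.2, 159.86, 180, 180, 180].

## Interface

Orientations are given as a 3x3 rotation matrix whose columns are the frame's x, y, z axes.
In Python, from cell import bot, vision gives the robot as it stands. The module is installed in compiled form; this text tells all that it offers.
- The arm moves only by the tool step_arm, never from a script. Its argument "series" is a list of rows, each an object of numbers: "x", "y", "z": the shift along the tool's x, y, z in units of 30 mm (1.0 is 30 mm); "wx", "wy", "wz": the turn, a rotation vector about the tool's x, y, z in units of 5 degrees (1.0 is 5 degrees); "gripper": the closure, from -1 (fully open) to 1 (shut). A call has 1 to 12 rows; each row is the pose to reach, as a shift and turn from the pose commanded when the call began, along the tool's axes at that moment; what a row does not reach only later rows make up. A row lasts 1/12 s, in which the tool goes at most 41.7 mm and 7.16 degrees, less where a joint would pass 70% of its speed; a pose out of reach is approached as far as the arm can. A call with a gripper value outside its range is refused whole. The fingers move at their own pace and stop on an object; "grip_force" is the grip in N (left out, the last holds). Time passes only in rows, so rows that repeat a pose let the fingers close. It gives the time, the measured TCP pose, the force, the opening and the grip force at its end, in the units of the state.
- bot.state(): the state, without advancing time (a new reading comes with each control period).
- vision.read_camera(name): name is "side" or "top"; returns a dict with "image" (400x640x3 uint8, red, green, blue), "fx", "fy", "cx", "cy" (pixels), "rvec" (rotation vector, rad) and "tvec" (3), from world to camera coordinates, as OpenCV has them. Camera axes: x right, y down, z forward; pixel columns grow to the right and rows downward; lengths in m; the calibration is good to about 2 mm. A picture is of the moment at which its call begins. There is no depth.
- bot.finish_job(): hands the job in; it is judged then, once.
The state is a dict: "time_s": time; "q": joint angles; "qd": joint speeds; "joint_torque": joint torques, N m; "eef_pos": TCP position; "tcp_rot": TCP orientation; "force": force on the tool from outside, world axes, zero at the start; "wrist_torque": the same for the moment, N m; "grip_width": finger opening in m; "gripper_force": force on a finger pad.
Only numpy, scipy, OpenCV 4.12 (cv2) and the standard library are available. Lean on these libraries where they do the work, as an engineer would, in place of code of your own. Each camera call takes 0.05 s, during which the arm holds its last target. There are 200 camera calls.

## Working session

There is one attempt and no reset: what is moved stays moved. The work goes in short steps, Python scripts to look and compute and a tool call to move; the robot and the scene stay as the last step left them, time stands still between calls to the robot, and variables do not carry over. Pictures are saved under pics/ and viewed, at most 10 in all, crops included, and the job is handed in when it is done.

Besides the shell and the picture viewer there is one more tool, called after "Request:" as a command line: name --argument value ..., lists and objects as JSON in quotes. step_arm: Moves the arm, as the interface text tells. Its arguments: {"type":"object","properties":{"series":{"type":"array"},"grip_force":{"type":"number"}},"required":["series"]}

```bash
mkdir -p pics; python3 - <<'E'
from cell import bot, vision
import cv2,pickle
for n in("top","side"):
    c=vision.read_camera(n); pickle.dump(c,open(n+".pkl","wb"))
    cv2.imwrite(f"pics/{n}.png",c["image"][:,:,::-1]); print(n,c["fx"],c["cx"],c["cy"],c["rvec"],c["tvec"])
s=bot.state();print(s["eef_pos"],s["tcp_rot"],s["grip_width"],s["time_s"])
E
```

```text
top 366.54605094821625 314.29420997566876 204.27505796406345 [ 2.12601031 -2.13638291  0.16781595] [-0.03775863  0.54151938  0.95729803]
side 393.4210846119024 312.4906529303864 200.29509978150492 [ 0.420845   -2.78956258  1.07329866] [0.460632   0.19921425 0.91331536]
[ 0.23706979 -0.49597008  0.21817447] [[ 9.02264836e-01  4.31182146e-01 -3.50941844e-04]
 [ 4.31182281e-01 -9.02264369e-01  9.21571296e-04]
 [ 8.07227669e-05 -9.82821279e-04 -9.99999514e-01]] 0.09261485686438584 0.1
```

View pics/top.png

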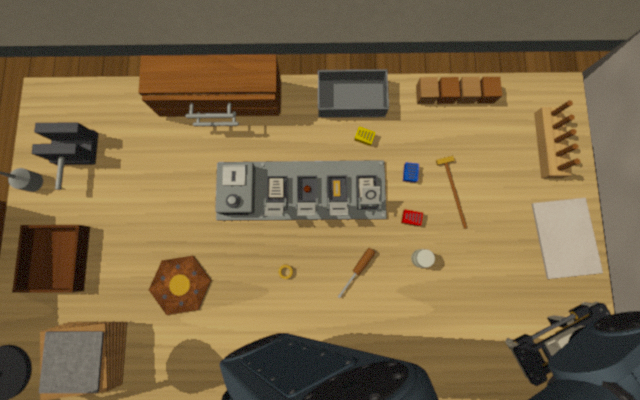

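View pics/side.png

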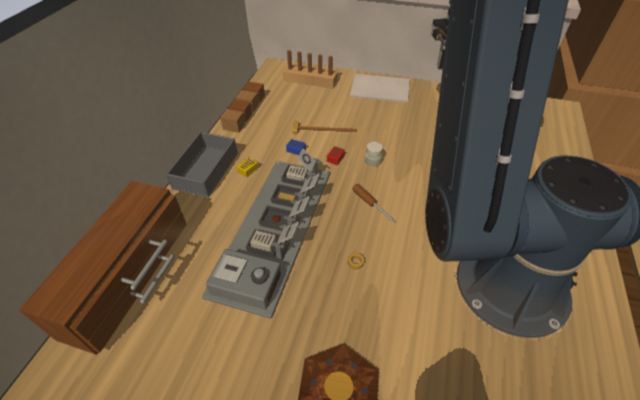

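Top view: the console is at (235,190). The bays, left to right, hold a block (276,188), the brown button (308,188), the brass plate (338,188) and a block (369,188). Look-alikes outside the bays are yellow (366,136), blue (411,172) and red (412,217). Next is one close crop to check the contents and tag states.

```bash
cat > h.py <<'E'
import pickle,cv2,numpy as np
def ray(c,u,v,z):
    R=cv2.Rodrigues(np.array(c["rvec"],float))[0];t=np.array(c["tvec"],float).ravel()
    o=-R.T@t; d=R.T@np.array([(u-c["cx"])/c["fx"],(v-c["cy"])/c["fy"],1]); return o+d*(z-o[2])/d[2]
def proj(c,P):
    K=np.array([[c["fx"],0,c["cx"]],[0,c["fy"],c["cy"]],[0,0,1.]])
    return cv2.projectPoints(np.array(P,float).reshape(-1,3),np.array(c["rvec"],float),np.array(c["tvec"],float),K,None)[0].reshape(-1,2)
E
python3 - <<'E'
import pickle,cv2,numpy as np
t=pickle.load(open("top.pkl","rb"))["image"][150:230,205:395,::-1]
s=pickle.load(open("side.pkl","rb"))["image"][140:320,195:345,::-1]
a=cv2.resize(t,None,fx=4.2,fy=4.2,interpolation=3)
cv2.imwrite("pics/c1.png",a)
cv2.imwrite("pics/c2.png",cv2.resize(s,None,fx=3.3,fy=3.3,interpolation=3))
E
```

```text
(no output)
```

View pics/c1.png

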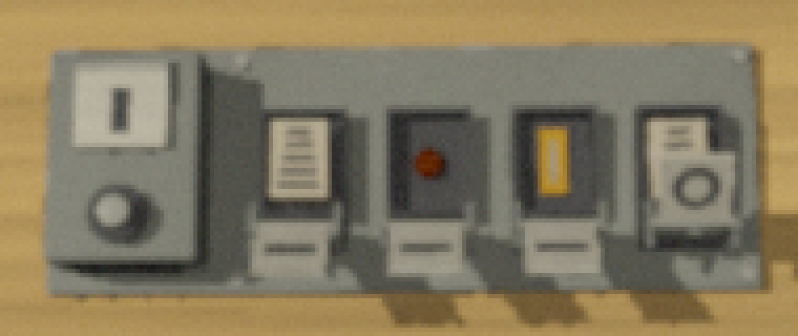

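View pics/c2.png

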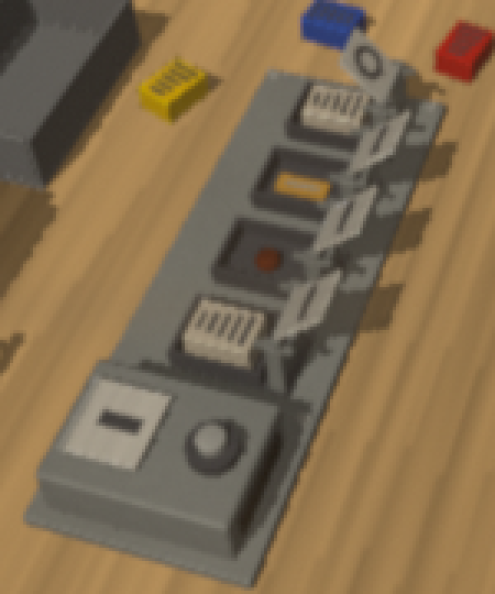

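Bays, left to right in the crop: block with tag forward (wrong), button with tag forward (right), plate with tag forward (right), block with the ring showing, tag back (right). So only the leftmost tag, the one beside the console, at full-picture pixel ≈(274,208), has to be pushed back. I'll locate the station now.

```bash
cat > loc.py <<'E'
from h import *
c=pickle.load(open("top.pkl","rb"))
px=[(52,50),(755,45),(765,290),(48,292)]
w=np.array([ray(c,205+u/4.2,150+v/4.2,.012) for u,v in px]);print(w.round(4))
# corners (x,y) station: far+y, far-y, near-y, near+y ; sizes
yd=(w[0]-w[1]+w[3]-w[2])[:2];yd/=np.linalg.norm(yd);xd=np.array([yd[1],-yd[0]])
# tray centres (rim z=.030): crop mid pixels
tr=[(305,163),(430,163),(557,163)]
T=np.array([ray(c,205+u/4.2,150+v/4.2,.030) for u,v in tr]);print("trays",T.round(4))
# tag free edges forward z=.108, and hinge side
E=np.array([ray(c,205+u/4.2,150+v/4.2,.108) for u,v in[(287,278),(425,274),(563,275)]]);print("edges",E.round(4))
print("xd",xd,"yaw",np.degrees(np.arctan2(xd[1],xd[0])))
E
python3 loc.py
```

```text
[[ 0.6724  0.2391  0.012 ]
 [ 0.6727 -0.2434  0.012 ]
 [ 0.5037 -0.244   0.012 ]
 [ 0.5049  0.2352  0.012 ]]
trays [[ 0.5882  0.0621  0.03  ]
 [ 0.5877 -0.0211  0.03  ]
 [ 0.5872 -0.1056  0.03  ]]
edges [[ 0.5006  0.0636  0.108 ]
 [ 0.5026 -0.0202  0.108 ]
 [ 0.5015 -0.1038  0.108 ]]
xd [ 9.99999616e-01 -8.76162758e-04] yaw -0.050200434641207804
```

Request:
step_arm --series '[{"x": 7, "y": -7, "wz": 2.5, "gripper": 1}, {"x": 7, "y": -7, "wz": 5.1, "gripper": 1}, {"x": 7, "y": -7, "wz": 5.1, "gripper": 1}, {"x": 7, "y": -7, "wz": 5.1, "gripper": 1}, {"x": 7, "y": -7, "wz": 5.1, "gripper": 1}, {"x": 7, "y": -7, "wz": 5.1, "gripper": 1}, {"x": 7, "y": -7, "wz": 5.1, "gripper": 1}, {"x": 7, "y": -7, "wz": 5.1, "gripper": 1}, {"x": 7, "y": -7, "wz": 5.1, "gripper": 1}, {"x": 7, "y": -7, "wz": 5.1, "gripper": 1}]'

```text
validation failed for argument at $.se...
```

The call was refused by validation, and the message is cut off. The rows may need every key, so I'll try one small row with all of them.

Request:
step_arm --series '[{"x": 1.0, "y": -1.0, "z": 0.0, "wx": 0.0, "wy": 0.0, "wz": 1.0, "gripper": 1.0}]'

```text
time_s: 0.18
eef_pos: [0.2499, -0.4602, 0.2181]
tcp_rot: [[0.937, 0.35, -0.0], [0.35, -0.937, -0.002], [-0.001, 0.001, -1.0]]
force: [1.2, -0.5, 0.0]
grip_width: 0.0897
gripper_force: 0.0
```

Request:
step_arm --series '[{"x": 1, "y": -1.1, "z": 0, "wx": 0, "wy": 0, "wz": 1, "gripper": 1}, {"x": 2, "y": -2.2, "z": 0, "wx": 0, "wy": 0, "wz": 2, "gripper": 1}, {"x": 3, "y": -3.4, "z": 0, "wx": 0, "wy": 0, "wz": 3, "gripper": 1}, {"x": 4, "y": -4.6, "z": 0, "wx": 0, "wy": 0, "wz": 4.1, "gripper": 1}, {"x": 5, "y": -5.8, "z": 0, "wx": 0, "wy": 0, "wz": 4.1, "gripper": 1}, {"x": 6, "y": -7, "z": 0, "wx": 0, "wy": 0, "wz": 4.1, "gripper": 1}, {"x": 7, "y": -8.1, "z": 0, "wx": 0, "wy": 0, "wz": 4.1, "gripper": 1}, {"x": 8, "y": -9.3, "z": 0, "wx": 0, "wy": 0, "wz": 4.1, "gripper": 1}, {"x": 9, "y": -10.5, "z": 0, "wx": 0, "wy": 0, "wz": 4.1, "gripper": 1}, {"x": 10, "y": -11.6, "z": 0, "wx": 0, "wy": 0, "wz": 4.1, "gripper": 1}, {"x": 10, "y": -11.6, "z": 0, "wx": 0, "wy": 0, "wz": 4.1, "gripper": 1}, {"x": 10, "y": -11.6, "z": 0, "wx": 0, "wy": 0, "wz": 4.1, "gripper": 1}]'

```text
time_s: 1.18
eef_pos: [0.4111, -0.0205, 0.2187]
tcp_rot: [[1.0, 0.006, 0.001], [0.006, -1.0, 0.001], [0.001, -0.001, -1.0]]
force: [0.1, -0.3, 0.2]
grip_width: 0.0108
gripper_force: 0.0
```

Request:
step_arm --series '[{"x": 0.5, "y": -1.4, "z": 0, "wx": 0, "wy": 0, "wz": 0, "gripper": 1}, {"x": 1, "y": -2.8, "z": 0, "wx": 0, "wy": 0, "wz": 0, "gripper": 1}, {"x": 1, "y": -2.8, "z": 1, "wx": 0, "wy": 0, "wz": 0, "gripper": 1}, {"x": 1, "y": -2.8, "z": 2, "wx": 0, "wy": 0, "wz": 0, "gripper": 1}, {"x": 1, "y": -2.8, "z": 3, "wx": 0, "wy": 0, "wz": 0, "gripper": 1}, {"x": 1, "y": -2.8, "z": 4.1, "wx": 0, "wy": 0, "wz": 0, "gripper": 1}, {"x": 1, "y": -2.8, "z": 4.1, "wx": 0, "wy": 0, "wz": 0, "gripper": 1}, {"x": 1, "y": -2.8, "z": 4.1, "wx": 0, "wy": 0, "wz": 0, "gripper": 1}]'

```text
time_s: 1.85
eef_pos: [0.439, 0.058, 0.0952]
tcp_rot: [[1.0, 0.001, -0.003], [0.001, -1.0, -0.0], [-0.003, 0.0, -1.0]]
force: [0.7, 0.3, 0.6]
grip_width: 0.0007
gripper_force: 0.0
```

```bash
python3 - <<'E'
from cell import bot, vision
import cv2,numpy as np
t=vision.read_camera("top")["image"][150:260,205:395,::-1]
s=vision.read_camera("side")["image"][140:320,195:375,::-1]
a=cv2.resize(t,(400,232),interpolation=3);b=cv2.resize(s,(400,400),interpolation=3)
o=np.zeros((400,800,3),np.uint8);o[:232,:400]=a;o[:,400:]=b
cv2.imwrite("pics/d1.png",o)
E
```

```text
(no output)
```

View pics/d1.png

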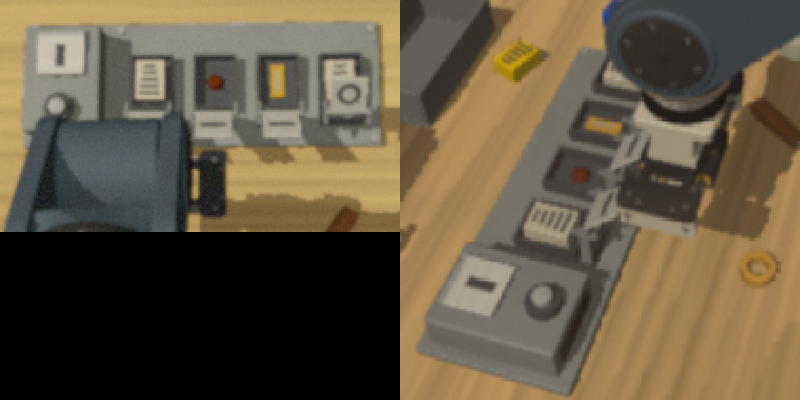

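The picture shows the shut fingers in front of the left tag (side crop ≈(605,208)), clear of its neighbours. Next I push forward.

Request:
step_arm --series '[{"x": 0.8, "y": -0.1, "z": 0, "wx": 0, "wy": 0, "wz": 0, "gripper": 1}, {"x": 1.2, "y": -0.1, "z": 0, "wx": 0, "wy": 0, "wz": 0, "gripper": 1}, {"x": 1.6, "y": -0.1, "z": 0, "wx": 0, "wy": 0, "wz": 0, "gripper": 1}, {"x": 2.0, "y": -0.1, "z": 0, "wx": 0, "wy": 0, "wz": 0, "gripper": 1}, {"x": 2.3, "y": -0.1, "z": 0, "wx": 0, "wy": 0, "wz": 0, "gripper": 1}, {"x": 2.6, "y": -0.1, "z": 0, "wx": 0, "wy": 0, "wz": 0, "gripper": 1}, {"x": 2.9, "y": -0.1, "z": 0, "wx": 0, "wy": 0, "wz": 0, "gripper": 1}, {"x": 3.2, "y": -0.1, "z": 0, "wx": 0, "wy": 0, "wz": 0, "gripper": 1}, {"x": 3.4, "y": -0.1, "z": 0, "wx": 0, "wy": 0, "wz": 0, "gripper": 1}, {"x": 3.6, "y": -0.1, "z": 0, "wx": 0, "wy": 0, "wz": 0, "gripper": 1}, {"x": 3.6, "y": -0.1, "z": 0, "wx": 0, "wy": 0, "wz": 0, "gripper": 1}, {"x": 3.6, "y": -0.1, "z": 0, "wx": 0, "wy": 0, "wz": 0, "gripper": 1}]'

```text
time_s: 2.95
eef_pos: [0.5477, 0.0613, 0.0954]
tcp_rot: [[1.0, 0.001, -0.0], [0.001, -1.0, 0.0], [-0.0, -0.0, -1.0]]
force: [-0.2, 0.2, 0.8]
grip_width: 0.0002
gripper_force: 0.0
```

Request:
step_arm --series '[{"x": -0.8, "y": 0, "z": 0, "wx": 0, "wy": 0, "wz": 0, "gripper": 1}, {"x": -1.8, "y": 0, "z": 0, "wx": 0, "wy": 0, "wz": 0, "gripper": 1}, {"x": -2.8, "y": 0, "z": 0, "wx": 0, "wy": 0, "wz": 0, "gripper": 1}, {"x": -3.8, "y": 0, "z": 0, "wx": 0, "wy": 0, "wz": 0, "gripper": 1}, {"x": -3.8, "y": 0, "z": -1, "wx": 0, "wy": 0, "wz": 0, "gripper": 1}, {"x": -3.8, "y": 0, "z": -2, "wx": 0, "wy": 0, "wz": 0, "gripper": 1}, {"x": -3.8, "y": 1, "z": -3, "wx": 0, "wy": 0, "wz": 0, "gripper": 1}, {"x": -3.8, "y": 2, "z": -4, "wx": 0, "wy": 0, "wz": 0, "gripper": 1}, {"x": -3.8, "y": 3, "z": -4, "wx": 0, "wy": 0, "wz": 0, "gripper": 1}, {"x": -3.8, "y": 4, "z": -4, "wx": 0, "wy": 0, "wz": 0, "gripper": 1}, {"x": -3.8, "y": 4, "z": -4, "wx": 0, "wy": 0, "wz": 0, "gripper": 1}]'

```text
time_s: 3.87
eef_pos: [0.4337, -0.0622, 0.2162]
tcp_rot: [[1.0, -0.002, 0.001], [-0.002, -1.0, -0.001], [0.001, 0.001, -1.0]]
force: [0.0, 0.3, -0.0]
grip_width: 0.0008
gripper_force: 0.0
```

```bash
python3 - <<'E'
from cell import bot, vision
import cv2,numpy as np
t=vision.read_camera("top")["image"][130:260,205:395,::-1]
s=vision.read_camera("side")["image"][140:320,195:375,::-1]
a=cv2.resize(t,(400,274),interpolation=3);b=cv2.resize(s,(400,400),interpolation=3)
o=np.zeros((400,800,3),np.uint8);o[:274,:400]=a;o[:,400:]=b
cv2.imwrite("pics/d2.png",o)
E
```

```text
(no output)
```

View pics/d2.png

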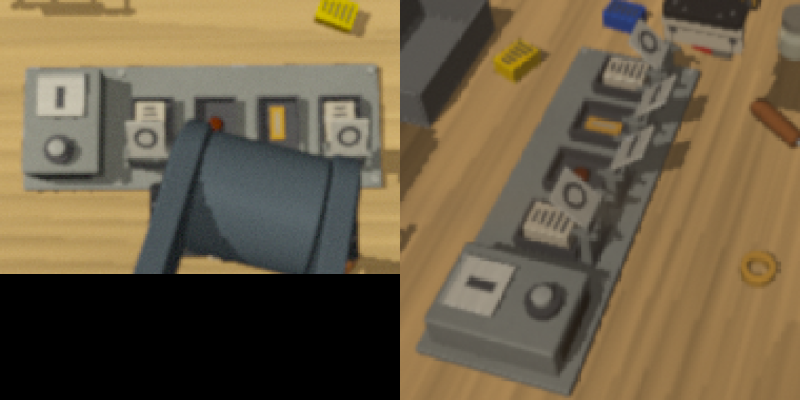

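The left tag now shows its ring, top crop (147,138) and side crop (575,195). The right block's tag also shows its ring, and the button and plate bays still show bars. The arm is clear of everything, so I'm handing in.

```bash
python3 -c "
from cell import bot
print(bot.finish_job())"
```

```text
the job is handed in; nothing more can be done
None
```

The job is handed in: both reed-block bays show the ring and the button and plate bays show the bar; only the tag beside the console needed pushing, and the last pictures showed nothing else on the station moved.

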